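# Pack two filter plugs down a column with the packing rod

## Robot

A 7-joint arm with a two-finger parallel gripper is mounted at the origin on a cart in front of the work surface, level with it; the furniture and walls round the work are solid. World frame = base frame: x ahead of the robot, y to its left, z up, the work surface at z = 0. Lengths are in m, angles in degrees, forces in N, time in s.
With the tool pointing down it reaches from about 0.4 to 0.85 m from the base axis. Payload 4.5 kg.
Tool frame: the origin (TCP) lies on the centre line of the jaws, within the pads' length; the fingertips stand 17 mm ahead of it and the grasp point (between the pads) lies 2 mm behind it (manip.tips_ahead is the distance from the TCP to the fingertips, in m); z points along the fingers, y is the line along which they close (so a half turn about z gives the same grasp; the last joint's range is limited). The gripper opens to 85 mm and grips with 20 to 120 N. Pads are 22 mm wide; open, the fingers measure 114 mm over their backs; the gripper's body (76 mm by 85 mm) begins 54 mm behind the grasp point. The pads swing forward as they close: fully open they stand 13 mm farther back than shut.
Start: joints at [70.692, 39.483, -11.15, 89.685, 9.013, 51.709, -12.324], TCP at [0.227, -0.583, 0.248] pointing down, gripper open.
Joint ranges: [-172.22, 172.22], [-26.19, 119.32], [-84.43, 86.54], [7.71, 146.69], [-57.33, 237.33], [2.42, 119.75], [-152.13, 152.13]. Speed limits (degrees/s): [147.25, 147.25, 180, 180, 180, 180, 180].

## Interface

Orientations are given as a 3x3 rotation matrix whose columns are the frame's x, y, z axes.
In Python, from plant import get_obs, optics, ticket, manip gives the robot as it stands.
- The arm moves only by the tool arm_command, never from a script. Its argument "plan" is a list that holds one entry, the list of rows, each a list of 4 numbers: the shift along the tool's x, y, z in cm, then the turn about the tool's z in rad. A call has 1 to 5 rows; each row is the pose to reach, as a shift and turn from the pose commanded when the call began, along the tool's axes at that moment; what a row does not reach only later rows make up. A row lasts 1/12 s, in which the tool goes at most 41.7 mm and 7.16 degrees, less where a joint would pass 70% of its speed; a pose out of reach is approached as far as the arm can. A call with a gripper value outside its range is refused whole. "gripper" is the gripper's target within -1 to 1 (fully open at 1, half-way at 0, shut at -1), set as the call begins (left out, the last holds). The fingers move at their own pace and stop on an object; "grip_force" is the grip in N (left out, the last holds). Time passes only in rows, so rows that repeat a pose let the fingers close. It gives the time, the measured TCP pose, the force, the opening and the grip force at its end, in the units of the state.
- get_obs(): the state, without advancing time (a new reading comes with each control period).
- optics.capture(name): name is "side" or "top" or "wrist"; returns a dict with "img" (384x512x3 uint8, blue, green, red), "intrinsics" (3x3 intrinsics, pixels), "R" (3x3) and "t" (3): a world point X has camera coordinates R X + t. Camera axes: x right, y down, z forward; pixel columns grow to the right and rows downward; lengths in m; the calibration is good to about 2 mm. The wrist camera is an equidistant fisheye: a pixel r from the principal point sees the ray r / f radians off the axis. A picture is of the moment at which its call begins. There is no depth.
- ticket.sign_off(): hands the job in; it is judged then, once.
The state is a dict: "time_s": time; "joint_positions": joint angles; "joint_velocities": joint speeds; "joint_torque": joint torques, N m; "tool_pos": TCP position; "ee_rot": TCP orientation; "ft_force": force on the tool from outside, world axes, zero at the start; "torque": the same for the moment, N m; "gripper_width": finger opening in m; "gripper_force": force on a finger pad.
Only numpy, scipy, OpenCV 4.12 (cv2) and the standard library are available. Lean on these libraries where they do the work, as an engineer would, in place of code of your own. Each camera call takes 0.05 s, during which the arm holds its last target. There are 200 camera calls.

## Task

Take the red-handled packing rod from its holder and with its foot push both filter plugs down the white column until they sit tight together and bottom out firmly on the packed bed below: press until the push has risen to about 18 N, never more than 25 N, and hold it there for a moment. Then draw the rod out and stand it back in its holder, leaving the glassware and other things around alone and the plugs down where they were packed.

Things in the scene. Friction and masses are not known exactly. Their poses are not given: they have to be found in the camera images.
- column: White opaque upright tube in a grey square stand (96 x 96 x 10 mm), fixed; origin at the centre of the stand's underside, z up along the tube axis. Inside, from 95 mm above the origin down, four slightly sprung ribs leave a passage 24 mm across and grip the plugs. A packed bed closes it at a depth that differs each time and cannot be seen: its top is 18 to 44 mm above the origin.
- plug_top: Upper filter plug, blue rigid disc 24 mm diameter, 14 mm high, 12 g; origin at the centre of its underside, z up. Starts inside the tube, its top 19 to 27 mm below the rim. Gripped by the ribs, it stays where it is and slides with a steady drag of about 4 to 8 N; that drag is not yet the bottom.
- plug_low: Lower filter plug, orange rigid disc 24 mm diameter, 14 mm high, 12 g; origin at the centre of its underside, z up. Starts in the tube with a gap of 4 to 18 mm under the upper plug, hidden by it. Gripped by the ribs in the same way; both plugs pushed together drag about as much as the upper one alone (4 to 8 N in all).
- bed (a joint): How far the packed bed below the plugs has given (m): 0 untouched, positive downward, at most 0.008. It resists with about 3 N at first and then 4 N more per mm, and so tells the bottom only once it is loaded.
- rod: Packing rod, 146 mm long, 0.08 to 0.17 kg, standing in the holder at the start. Origin at the centre of its foot's underside, z up along the rod. Foot 19 mm diameter, 11 mm high, 3 mm bevel; steel shaft 10 mm diameter; red square handle 18 x 18 mm from 94 to 146 mm above the origin, faces square to the rod's x and y axes. Grip the handle firmly from above, about 125 mm above the foot.
- holder: Black round cup 45 mm high on a grey 80 x 80 x 6 mm plate, fixed; origin at the centre of the plate's underside, z up. Bore 26 mm diameter with a flared mouth 32 mm across, its floor 6 mm above the origin, where the rod's foot stands.
- beaker: Clear empty glass beaker 71 x 77 x 88 mm, a bystander; origin at the centre of its underside.
- flask: Clear conical flask 64 x 64 x 104 mm with grains in it, a bystander; origin at the centre of its underside.
- bottle: Small brown bottle with a black cap, 36 x 37 x 66 mm, a bystander; origin at the centre of its underside.
- tape: Roll of yellow label tape lying flat, 68 mm diameter, 18 mm high, a bystander; origin at the centre of its underside.
- column_rim (a point): Centre of the column's mouth, on the tube axis at rim height, 115 mm above the column's origin. The mouth is 40 mm wide inside and narrows over the top 20 mm.
There are look-alikes about, which are no part of the job. There is more than one size of the rod; the job needs the smaller. Leave any purple or yellow look-alike of the holder alone.

How it is judged:
By the outcome, as a careful person would: the job done as asked, in the order asked, and still so for the second after the job is handed in, with the robot touching nothing.
It also fails if it takes over 50 s, if anything falls off the work surface, if the arm or the gripper's body presses on something with over 40 N, if the wrist force passes 120 N, or if a joint passes its speed limit or range.

## Working session

There is one attempt and no reset: what is moved stays moved. The work goes in short steps, Python scripts to look and compute and a tool call to move; the robot and the scene stay as the last step left them, time stands still between calls to the robot, and variables do not carry over. Pictures are saved under pics/ and viewed, at most 10 in all, crops included, and the job is handed in when it is done.

Besides the shell and the picture viewer there is one more tool, called after "Call:" as name(argument=value, ...) on one line, values as JSON. arm_command: Moves the arm, as the interface text tells. Its arguments: {"type":"object","properties":{"plan":{"type":"array"},"gripper":{"type":"number"},"grip_force":{"type":"number"}},"required":["plan"]}

```bash
mkdir -p pics; cat > h.py <<'E'
import numpy as np,cv2,pickle
from plant import get_obs,optics,ticket,manip
def cap(n,f):
    c=optics.capture(n); cv2.imwrite(f'pics/{f}.png',c['img']); pickle.dump(c,open(f'pics/{f}.pkl','wb')); return c
def load(f): return pickle.load(open(f'pics/{f}.pkl','rb'))
def ray(c,u,v,fish=False):
    K=c['intrinsics'];R=np.array(c['R']);t=np.array(c['t'])
    x=(u-K[0][2])/K[0][0];y=(v-K[1][2])/K[1][1]
    if fish:
        r=np.hypot(x,y);d=np.array([np.sin(r)*x/r,np.sin(r)*y/r,np.cos(r)]) if r>1e-9 else np.array([0,0,1.])
    else: d=np.array([x,y,1.])
    return -R.T@t,R.T@d
def onz(c,u,v,z,fish=False):
    o,d=ray(c,u,v,fish);return o+d*(z-o[2])/d[2]
def proj(c,X):
    p=np.array(c['R'])@X+c['t'];p=np.array(c['intrinsics'])@p;return p[:2]/p[2]
E
python3 - <<'E'
from h import *
a=cap('side','s0');b=cap('top','t0')
o=get_obs();print(o['time_s'],o['tool_pos'],o['ee_rot'],o['gripper_width'],o['ft_force'])
for c in(a,b):print(-np.array(c['R']).T@c['t'],c['intrinsics'])
E
```

```text
0.1 [ 0.22623206 -0.58202047  0.24753594] [[ 9.32005921e-01  3.62442311e-01 -7.30788188e-04]
 [ 3.62443026e-01 -9.32004670e-01  1.53266115e-03]
 [-1.25596755e-04 -1.69331835e-03 -9.99998558e-01]] 0.08555573310689042 [ 0.20737504  0.51707305 -0.0312027 ]
[-0.06176927  0.93491759  0.81208573] [[440.5143636    0.         255.66648976]
 [  0.         440.5143636  188.72274604]
 [  0.           0.           1.        ]]
[ 0.43301803 -0.01704556  1.67266288] [[499.88903745   0.         256.28841877]
 [  0.         499.88903745 189.82874369]
 [  0.           0.           1.        ]]
```

View pics/s0.png

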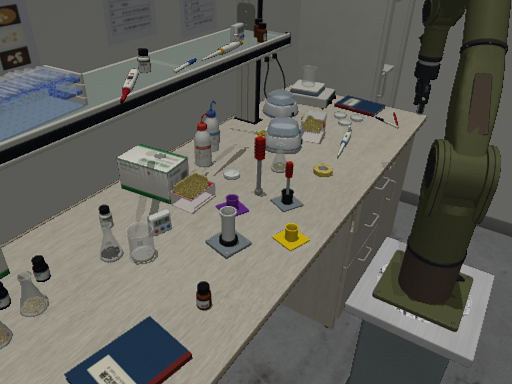

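View pics/t0.png

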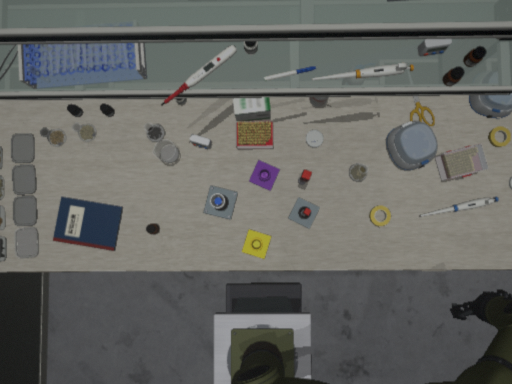

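The side view shows two red rods: the larger stands free at side (260,165), top (305,177). The smaller stands in the black cup on the grey plate at side (289,180), top (305,212), and that one fits the job. The column is at side (229,235), top (220,202). The purple (265,175) and yellow (257,244) cups in the top view are look-alikes.

```bash
python3 - <<'E'
from h import *
a=load('s0');b=load('t0')
A=a['img'];B=b['img']
cr=np.hstack([cv2.resize(A[120:260,190:330],(400,400),interpolation=2),cv2.resize(B[150:250,190:290+40][:, :],(400,286),interpolation=2)[:286] if 0 else cv2.resize(B[145:265,205-15:310+20],(400,400),interpolation=2)])
cv2.imwrite('pics/crop.png',cr)
def red(I):
    h=cv2.cvtColor(I,cv2.COLOR_BGR2HSV);return (((h[...,0]<8)|(h[...,0]>172))&(h[...,1]>150)&(h[...,2]>60)).astype('u1')
for n,I,(x0,x1,y0,y1) in(('s',A,(240,310,125,215)),('t',B,(290,325,160,230))):
    m=np.zeros(I.shape[:2],'u1');m[y0:y1,x0:x1]=red(I)[y0:y1,x0:x1]
    k,_,st,ce=cv2.connectedComponentsWithStats(m)
    for i in range(1,k):
        if st[i,4]>8:print(n,st[i],ce[i])
# grey plates in top
h=cv2.cvtColor(B,cv2.COLOR_BGR2HSV)
for (u,v) in((208,190),(293,212),(230,210),(250,200)):print(u,v,B[v,u],h[v,u])
m=((h[...,0]>85)&(h[...,0]<125)&(h[...,1]>25)).astype('u1');
for nm,(x0,x1,y0,y1),z in(('col',(195,245,178,225),.010),('hold',(283,325,192,232),.006)):
    mm=np.zeros_like(m);mm[y0:y1,x0:x1]=m[y0:y1,x0:x1]
    cs,_=cv2.findContours(mm,0,2);c=max(cs,key=cv2.contourArea)
    r=cv2.minAreaRect(c);print(nm,r,onz(b,*r[0],z))
    P=np.array([onz(b,*p,z)[:2] for p in cv2.boxPoints(r)]);print(np.round(P,4).tolist(),[np.linalg.norm(P[i]-P[i-1]) for i in range(4)],np.degrees(np.arctan2(*(P[1]-P[0])[::-1])))
E
```

```text
s [255 136  10   9  64] [259.890625 140.359375]
s [255 145  10   7  35] [259.77142857 147.68571429]
s [255 151  10  10  61] [259.59016393 155.59016393]
s [286 162   7   8  41] [289.14634146 165.07317073]
s [286 170   7   8  34] [288.64705882 173.76470588]
t [302 170   9  10  60] [305.91666667 174.38333333]
t [304 208   6   7  31] [306.70967742 211.19354839]
208 190 [120 126 127] [ 26  14 127]
293 212 [114 111 103] [ 98  25 114]
230 210 [114 112 102] [ 95  27 114]
250 200 [127 136 138] [ 25  20 138]
col ((220.0882568359375, 202.14706420898438), (26.436382293701172, 26.436382293701172), 14.03624439239502) [0.51894897 0.13668387 0.01      ]
[[0.4872, 0.1902], [0.5728, 0.1689], [0.5508, 0.0831], [0.4654, 0.1046]] [np.float64(0.08828114634437996), np.float64(0.0882113132396521), np.float64(0.08860336389277895), np.float64(0.08803276273961357)] -13.938127627330903
hold ((303.5000305175781, 212.50003051757812), (21.0190372467041, 21.0190372467041), 26.56505012512207) [ 0.48298631 -0.14088953  0.006     ]
[[0.4676, -0.0939], [0.5301, -0.1258], [0.4983, -0.1879], [0.4361, -0.1559]] [np.float64(0.06955077276002872), np.float64(0.07012466387871365), np.float64(0.06972169626579738), np.float64(0.06997296358232312)] -27.09288357693426
```

View pics/crop.png

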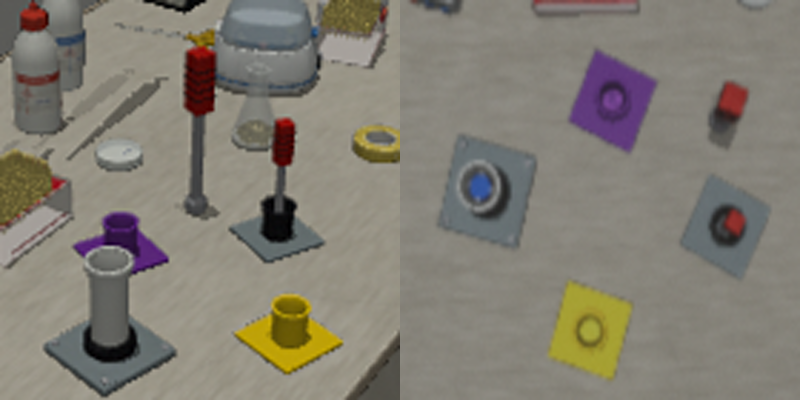

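The crop confirms it: the small red-handled rod in the black cup on the grey plate, at about (0.4825,-0.14). I'm moving above it.

Call:
arm_command(plan=[[[2.66,-2.13,-1,0],[5.32,-4.26,-2,0],[7.98,-6.38,-3,0],[10.64,-8.5,-4,0],[13.3,-10.63,-5,0]]], gripper=1)

```text
time_s: 0.52
tool_pos: [0.3123, -0.4336, 0.2984]
ee_rot: [[0.932, 0.362, -0.0], [0.362, -0.932, 0.001], [-0.0, -0.001, -1.0]]
ft_force: [1.1, -0.1, 1.1]
gripper_width: 0.0852
gripper_force: 0.0
```

Call:
arm_command(plan=[[[2.66,-2.13,0,0],[5.32,-4.26,0,0],[7.98,-6.38,0,0],[10.64,-8.5,0,0],[13.3,-10.63,0,0]]])

```text
time_s: 0.93
tool_pos: [0.3977, -0.2864, 0.2981]
ee_rot: [[0.932, 0.362, -0.0], [0.362, -0.932, 0.0], [-0.0, -0.0, -1.0]]
ft_force: [0.7, 0.4, -0.4]
gripper_width: 0.0854
gripper_force: 0.0
```

Call:
arm_command(plan=[[[2.66,-2.13,0,0],[5.32,-4.26,0,0],[7.98,-6.38,0,0],[10.64,-8.5,0,0],[13.3,-10.63,0,0]]])

```text
time_s: 1.35
tool_pos: [0.4831, -0.1391, 0.2981]
ee_rot: [[0.932, 0.362, -0.001], [0.362, -0.932, -0.0], [-0.001, -0.0, -1.0]]
ft_force: [0.5, -0.4, 0.6]
gripper_width: 0.085
gripper_force: 0.0
```

```bash
python3 - <<'E'
from h import *
o=get_obs();print(o['time_s'],o['tool_pos'],o['ee_rot'],o['ft_force'],o['joint_positions'])
c=cap('wrist','w1');print(-np.array(c['R']).T@c['t'],c['R'],c['intrinsics'])
E
```

```text
1.35 [ 0.48313053 -0.13914381  0.29807083] [[ 9.32014991e-01  3.62419069e-01 -6.89341849e-04]
 [ 3.62419118e-01 -9.32015225e-01 -5.76508544e-05]
 [-6.63370868e-04 -1.96099204e-04 -9.99999761e-01]] [ 0.532779   -0.44116898  0.64194041] [ 18.79917716  26.68036045 -12.14254116 106.63484815   7.37452216
  47.47737874 -65.8372376 ]
[ 0.55979987 -0.10831175  0.42490613] [[ 3.62292506e-01 -9.32064418e-01 -2.46825333e-04]
 [-8.82204440e-01 -3.42997412e-01  3.22595879e-01]
 [-3.00764800e-01 -1.16656319e-01 -9.46536760e-01]] [[297.31863964   0.         253.12178221]
 [  0.         297.31863964 192.85620562]
 [  0.           0.           1.        ]]
```

View pics/w1.png

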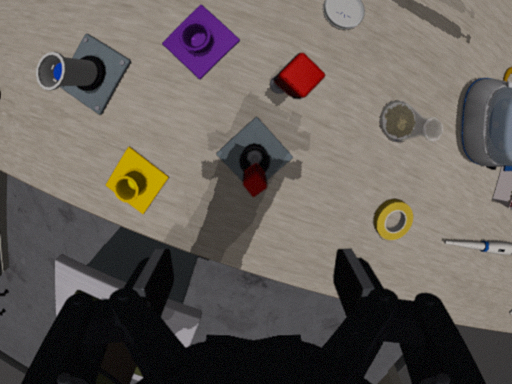

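The wrist view shows the small handle at (254,180), its cup at (254,155), the big handle at (300,76) and the column mouth at (50,72). I'm measuring these more closely.

```bash
python3 - <<'E'
from h import *
c=load('w1');I=c['img']
h=cv2.cvtColor(I,cv2.COLOR_BGR2HSV)
m=(((h[...,0]<8)|(h[...,0]>172))&(h[...,1]>150)&(h[...,2]>40)).astype('u1')*255
for x0,x1,y0,y1,z in((235,280,155,210,.152),(265,335,45,105,.215)):
    mm=np.zeros_like(m);mm[y0:y1,x0:x1]=m[y0:y1,x0:x1]
    cs,_=cv2.findContours(mm,0,2);k=max(cs,key=cv2.contourArea)
    p=cv2.approxPolyDP(cv2.convexHull(k),1.5,True)[:,0]
    for q in p: print(q,np.round(onz(c,*map(float,q),z,True),4))
# plates
g=((h[...,0]>85)&(h[...,0]<125)&(h[...,1]>20)&(h[...,2]>50)).astype('u1')
for nm,(x0,x1,y0,y1),z in(('hold',(210,298,112,195),.006),('col',(35,135,30,118),.010)):
    ys,xs=np.nonzero(g[y0:y1,x0:x1]);P=np.array([onz(c,x+x0,y+y0,z,True)[:2] for x,y in zip(xs,ys)],dtype=np.float32)
    r=cv2.minAreaRect(P);print(nm,r)
# rim
w=(I.min(2)>0).astype('u1')
a=cv2.resize(I[150:205,225:285],(655,600),interpolation=2)
b=cv2.resize(I[40:105,25:80],None,fx=9,fy=9,interpolation=2)
cv2.imwrite('pics/c2.png',np.hstack([cv2.resize(a,(400,366)),cv2.resize(b,(310,366))]))
E
```

```text
[256 171] [ 0.4945 -0.1366  0.152 ]
[262 177] [ 0.491 -0.144  0.152]
[266 186] [ 0.4841 -0.151   0.152 ]
[253 196] [ 0.47  -0.143  0.152]
[245 187] [ 0.4758 -0.1325  0.152 ]
[243 181] [ 0.4808 -0.1286  0.152 ]
[251 172] [ 0.4918 -0.1325  0.152 ]
[303  53] [ 0.6011 -0.1293  0.215 ]
[324  75] [ 0.5926 -0.1489  0.215 ]
[306  95] [ 0.574  -0.1425  0.215 ]
[300  96] [ 0.5716 -0.1388  0.215 ]
[278  77] [ 0.5782 -0.1196  0.215 ]
[280  72] [ 0.582  -0.1195  0.215 ]
[298  54] [ 0.599  -0.1263  0.215 ]
hold ((0.48110246658325195, -0.14054876565933228), (0.07839517295360565, 0.07728270441293716), 63.72895431518555)
col ((0.5212700963020325, 0.14875182509422302), (0.12059909850358963, 0.09399208426475525), 75.21553802490234)
```

View pics/c2.png

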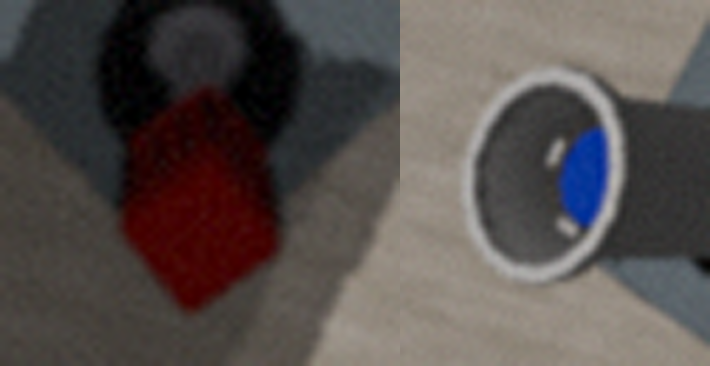

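The top-face corners give the handle centre at about (0.482,-0.140) and a yaw of about -29°. I'll turn the tool -0.695 rad, descend and grip.

Call:
arm_command(plan=[[[-0.1,0,1,-0.12],[-0.1,0.1,2.5,-0.24],[-0.1,0.1,4,-0.36],[-0.1,0.1,5.5,-0.48],[-0.1,0.1,7,-0.6]]])

```text
time_s: 1.82
tool_pos: [0.4819, -0.1421, 0.2274]
ee_rot: [[0.56, 0.829, -0.0], [0.829, -0.56, 0.0], [-0.0, -0.0, -1.0]]
ft_force: [-1.3, -0.0, 0.3]
gripper_width: 0.0852
gripper_force: 0.0
```

Call:
arm_command(plan=[[[0,0,1,-0.095],[0,0,3,-0.095],[0,0,5.5,-0.095],[0,0,8,-0.095],[0,0,9.9,-0.095]]])

```text
time_s: 2.23
tool_pos: [0.4814, -0.1422, 0.1275]
ee_rot: [[0.484, 0.875, -0.002], [0.875, -0.484, 0.0], [-0.0, -0.002, -1.0]]
ft_force: [-0.0, 0.1, 0.3]
gripper_width: 0.0852
gripper_force: 0.0
```

Call:
arm_command(plan=[[[0,0,0,0],[0,0,0,0],[0,0,0,0],[0,0,0,0],[0,0,0,0]]], gripper=-1, grip_force=80)

```text
time_s: 2.65
tool_pos: [0.483, -0.1423, 0.1305]
ee_rot: [[0.484, 0.875, 0.002], [0.875, -0.484, -0.001], [0.001, 0.002, -1.0]]
ft_force: [0.0, 0.0, -0.1]
gripper_width: 0.0257
gripper_force: 0.0
```

Call:
arm_command(plan=[[[0,0,0,0],[0,0,0,0],[0,0,0,0],[0,0,0,0],[0,0,0,0]]])

```text
time_s: 3.07
tool_pos: [0.4824, -0.1418, 0.1305]
ee_rot: [[0.484, 0.875, 0.001], [0.875, -0.484, -0.0], [0.0, 0.001, -1.0]]
ft_force: [-1.0, 1.7, 7.1]
gripper_width: 0.0169
gripper_force: 77.7
```

Call:
arm_command(plan=[[[0,0,-1,0],[0,0,-3,0],[0,0,-6,0],[0,0,-9,0],[0,0,-12,0]]])

```text
time_s: 3.48
tool_pos: [0.4817, -0.142, 0.2509]
ee_rot: [[0.484, 0.875, -0.0], [0.875, -0.484, 0.0], [-0.0, -0.0, -1.0]]
ft_force: [-0.4, -1.1, -1.1]
gripper_width: 0.0173
gripper_force: 78.0
```

Call:
arm_command(plan=[[[0,0,-1,0],[0,0,-2,0],[0,0,-3,0],[0,0,-3,0],[0,0,-3,0]]])

```text
time_s: 3.9
tool_pos: [0.4822, -0.1422, 0.2797]
ee_rot: [[0.484, 0.875, 0.001], [0.875, -0.484, -0.001], [0.0, 0.001, -1.0]]
ft_force: [-0.8, -0.6, -1.8]
gripper_width: 0.0171
gripper_force: 78.2
```

```bash
python3 - <<'E'
from h import *
o=get_obs();print(o['time_s'],o['tool_pos'],o['gripper_width'],o['ft_force'],o['gripper_force'],o['joint_positions'])
c=load('w1');print(onz(c,51.1,71.1,.115,True))
b=load('t0');I=b['img'];m=(cv2.cvtColor(I,cv2.COLOR_BGR2HSV));
w=np.zeros(I.shape[:2],'u1');w[185:220,203:238]=((I.min(2)>140)[185:220,203:238])
p=np.argwhere(w)[:,::-1].astype(np.float32);e=cv2.minEnclosingCircle(p);print(len(p),e,onz(b,*e[0],.115))
c=cap('wrist','w2')
I=c['img'];s=cv2.resize(I,(384,288));a=cap('side','s2')['img'];cv2.imwrite('pics/v2.png',np.hstack([s,cv2.resize(a[90:270,180:420],(384,288))]))
E
```

```text
3.9 [ 0.48223308 -0.14215077  0.27974797] 0.017143707927341233 [-0.78680962 -0.63940075 -1.7608979 ] 78.2427728176117 [ 26.92192211  29.09114027 -24.32117102 107.81216096  16.09596091
  46.37583618 -34.82092274]
[0.51719621 0.13458483 0.115     ]
3 ((214.0, 197.0), 5.656954288482666) [0.52975264 0.14605482 0.115     ]
```

View pics/v2.png

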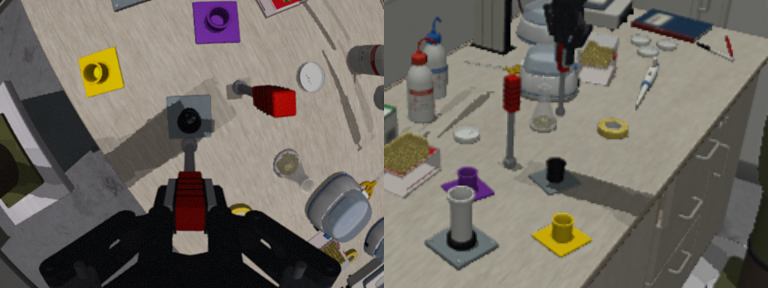

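The rod is held upright; the column axis is about (0.518,0.1355). I'm moving to 5 cm short of it for a closer look.

Call:
arm_command(plan=[[[1.6,-0.8,0,0],[4.2,-2.1,0,0],[7,-3.4,0,0],[9.8,-4.8,0,0],[12.6,-6.1,0,0]]])

```text
time_s: 4.42
tool_pos: [0.4891, -0.001, 0.2784]
ee_rot: [[0.484, 0.875, -0.002], [0.875, -0.484, -0.0], [-0.001, -0.002, -1.0]]
ft_force: [1.2, -1.1, -1.8]
gripper_width: 0.0169
gripper_force: 78.2
```

Call:
arm_command(plan=[[[2.6,-1.2,0,0],[5.4,-2.6,0,0],[7.6,-3.7,0,0],[8.4,-4.2,0,0],[8.4,-4.2,0,0]]])

```text
time_s: 4.83
tool_pos: [0.493, 0.0947, 0.2788]
ee_rot: [[0.479, 0.878, -0.001], [0.878, -0.479, 0.001], [0.001, -0.002, -1.0]]
ft_force: [0.8, -0.2, -0.9]
gripper_width: 0.0174
gripper_force: 78.2
```

```bash
python3 - <<'E'
from h import *
o=get_obs();print(o['time_s'],o['tool_pos'],o['ee_rot'].round(3) if hasattr(o['ee_rot'],'round') else o['ee_rot'],o['ft_force'])
c=cap('wrist','w3');I=c['img'];b=cap('top','t3')
import numpy as np
# rough pixel of column rim in wrist
K=np.array(c['intrinsics'])
def pf(X):
    q=np.array(c['R'])@X+c['t'];th=np.arctan2(np.hypot(q[0],q[1]),q[2]);n=q[:2]/np.hypot(q[0],q[1]);return K[:2,2]+K[0,0]*th*n
u,v=pf(np.array([.518,.1355,.115]));print('rim',u,v);f=pf(np.array([*o['tool_pos'][:2],o['tool_pos'][2]-.1245]));print('foot',f)
x0=int(min(max(u-75,0),362));y0=int(min(max(v-50,0),234));print(x0,y0)
cv2.imwrite('pics/v3.png',cv2.resize(I[y0:y0+150,x0:x0+150],(600,600),interpolation=2))
E
```

```text
4.8333 [0.49304599 0.09467312 0.27875859] [[ 0.479  0.878 -0.001]
 [ 0.878 -0.479  0.001]
 [ 0.001 -0.002 -1.   ]] [ 0.79130348 -0.18607448 -0.86967671]
rim 256.8166284120079 131.68248979049787
foot [254.48488287 190.65059144]
181 81
```

View pics/v3.png

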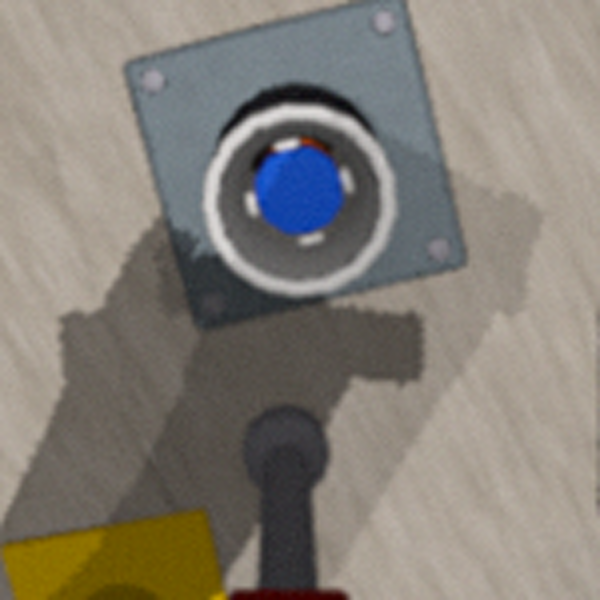

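The column mouth is a ring centred at crop (300.5,200), px (256.1,131). The foot disc is centred at crop (286,448), px (252.5,193). I'll take the relative offset from this one camera.

```bash
python3 - <<'E'
from h import *
c=load('w3');o=get_obs();R=np.array(o['ee_rot'])
I=c['img'][81:231,181:331]
g=((I.min(2)>150)).astype('u1');g[:22]=0;g[80:]=0;g[:,:48]=0;g[:,102:]=0
p=np.argwhere(g)[:,::-1].astype(np.float32);e=cv2.fitEllipse(cv2.convexHull(p));print(e)
for uv in((e[0][0]+181,e[0][1]+81),(256.1,131)):
    X=onz(c,*uv,.115,True);print('rim',X)
F=onz(c,252.5,193,o['tool_pos'][2]-.1245+.009,True);print('foot',F,o['tool_pos'])
print('tool shift by tcp',R.T@(X-o['tool_pos']),'by foot',R.T@(X-F))
# side ray closest check on rim
E
```

```text
((74.32706451416016, 49.35289764404297), (46.743080139160156, 47.664241790771484), 96.25814819335938)
rim [0.5173501 0.1373544 0.115    ]
rim [0.51770735 0.13642968 0.115     ]
foot [0.49190685 0.09621358 0.16313974] [0.49328728 0.09017736 0.27863974]
tool shift by tcp [ 0.05268323 -0.00095793  0.16351495] by foot [0.0477948  0.00312139 0.04802446]
```

Call:
arm_command(plan=[[[1.3,0,0,0],[3,0,0,0],[4.4,0,0,0],[5.2,0,0,0],[5.2,0,0,0]]])

```text
time_s: 5.35
tool_pos: [0.5199, 0.1382, 0.2792]
ee_rot: [[0.484, 0.875, 0.001], [0.875, -0.484, 0.001], [0.002, 0.0, -1.0]]
ft_force: [-1.0, 0.3, -2.1]
gripper_width: 0.0171
gripper_force: 78.2
```

Call:
arm_command(plan=[[[0,0,1,0],[0,0,2,0],[0,0,3,0],[0,0,3,0],[0,0,3,0]]])

```text
time_s: 5.77
tool_pos: [0.518, 0.1362, 0.2482]
ee_rot: [[0.484, 0.875, -0.003], [0.875, -0.484, -0.001], [-0.002, -0.002, -1.0]]
ft_force: [0.6, -0.0, -1.2]
gripper_width: 0.0171
gripper_force: 78.2
```

```bash
python3 - <<'E'
from h import *
o=get_obs();print(o['time_s'],o['tool_pos'],o['ee_rot'],o['ft_force'])
c=cap('wrist','w4');I=c['img'];b=cap('side','s4')['img'];
cv2.imwrite('pics/v4.png',np.hstack([cv2.resize(I[130:230,205:305],(400,400),interpolation=2),cv2.resize(b[160:260,180:280],(400,400),interpolation=2)]))
E
```

```text
5.7667 [0.51802072 0.13620548 0.24815891] [[ 0.48425715  0.87492201 -0.00254805]
 [ 0.87492246 -0.48426124 -0.00131649]
 [-0.00238575 -0.00159183 -0.99999589]] [ 0.6392171  -0.01438514 -1.15972844]
```

View pics/v4.png

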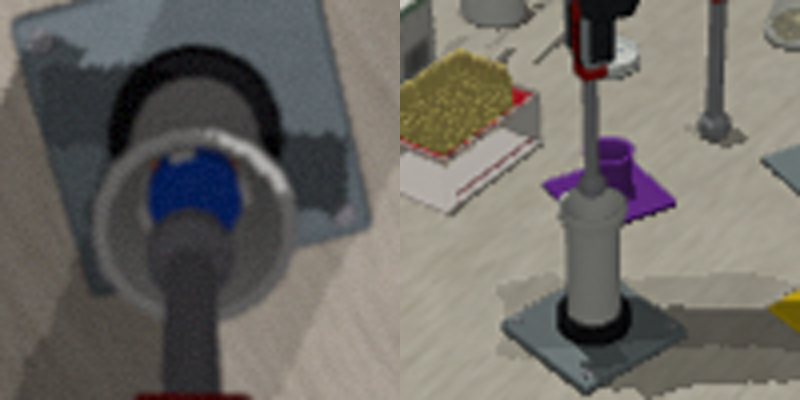

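The foot sits over the mouth: foot at crop (190,250), mouth ring centred at (194,225), and the two line up in the side view.

```bash
python3 - <<'E'
from h import *
c=load('w4');o=get_obs();R=np.array(o['ee_rot'])
F=onz(c,252.5,192.5,.1327,True);X=onz(c,253.5,186.2,.115,True);print(F,X,R.T@(X-F),o['tool_pos'])
E
```

```text
[0.51694999 0.13784306 0.1327    ] [0.5177304  0.13748116 0.115     ] [6.18978278e-05 8.57007332e-04 1.77000483e-02] [0.5188875  0.13696294 0.24928192]
```

Call:
arm_command(plan=[[[0,0.05,0.7,0],[0,0.05,1.4,0],[0,0.05,2.1,0],[0,0.05,2.6,0],[0,0.05,3,0]]])

```text
time_s: 6.28
tool_pos: [0.5189, 0.1368, 0.2183]
ee_rot: [[0.484, 0.875, -0.001], [0.875, -0.484, -0.0], [-0.001, -0.001, -1.0]]
ft_force: [-0.0, -0.9, -1.1]
gripper_width: 0.0171
gripper_force: 78.2
```

Call:
arm_command(plan=[[[0,0,0.3,0],[0,0,0.6,0],[0,0,0.9,0],[0,0,1.2,0],[0,0,1.5,0]]])

```text
time_s: 6.7
tool_pos: [0.5194, 0.1371, 0.2045]
ee_rot: [[0.484, 0.875, 0.001], [0.875, -0.484, 0.0], [0.0, 0.0, -1.0]]
ft_force: [-1.9, -0.2, 7.3]
gripper_width: 0.0173
gripper_force: 79.2
```

Call:
arm_command(plan=[[[0,0,0.15,0],[0,0,0.3,0],[0,0,0.45,0],[0,0,0.6,0],[0,0,0.75,0]]])

```text
time_s: 7.12
tool_pos: [0.5195, 0.1371, 0.1976]
ee_rot: [[0.484, 0.875, 0.001], [0.875, -0.484, 0.0], [0.001, 0.001, -1.0]]
ft_force: [-1.5, -0.6, 6.8]
gripper_width: 0.0171
gripper_force: 79.2
```

Call:
arm_command(plan=[[[0,0,0.1,0],[0,0,0.2,0],[0,0,0.3,0]]])

```text
time_s: 7.37
tool_pos: [0.5195, 0.1371, 0.1946]
ee_rot: [[0.484, 0.875, 0.001], [0.875, -0.484, 0.0], [0.001, 0.001, -1.0]]
ft_force: [-2.4, -0.1, 7.3]
gripper_width: 0.017
gripper_force: 79.2
```

Call:
arm_command(plan=[[[0,0,0.1,0],[0,0,0.2,0],[0,0,0.3,0]]])

```text
time_s: 7.62
tool_pos: [0.5195, 0.1371, 0.1916]
ee_rot: [[0.484, 0.875, 0.001], [0.875, -0.484, 0.0], [0.001, 0.001, -1.0]]
ft_force: [-1.8, 0.6, 6.7]
gripper_width: 0.017
gripper_force: 79.2
```

Call:
arm_command(plan=[[[0,0,0.1,0],[0,0,0.2,0],[0,0,0.2,0]]])

```text
time_s: 7.87
tool_pos: [0.5194, 0.137, 0.1894]
ee_rot: [[0.484, 0.875, 0.001], [0.875, -0.484, -0.0], [0.0, 0.001, -1.0]]
ft_force: [-1.7, -1.3, 5.1]
gripper_width: 0.017
gripper_force: 79.2
```

Call:
arm_command(plan=[[[0,0,0.1,0],[0,0,0.2,0]]])

```text
time_s: 8.03
tool_pos: [0.5194, 0.137, 0.1876]
ee_rot: [[0.484, 0.875, 0.001], [0.875, -0.484, 0.0], [0.0, 0.001, -1.0]]
ft_force: [-1.6, -1.0, 8.0]
gripper_width: 0.0171
gripper_force: 79.2
```

Call:
arm_command(plan=[[[0,0,0.1,0],[0,0,0.2,0]]])

```text
time_s: 8.2
tool_pos: [0.5194, 0.137, 0.1856]
ee_rot: [[0.484, 0.875, 0.001], [0.875, -0.484, 0.0], [0.001, 0.001, -1.0]]
ft_force: [-2.4, -0.4, 7.9]
gripper_width: 0.0168
gripper_force: 79.2
```

Call:
arm_command(plan=[[[0,0,0.1,0],[0,0,0.2,0]]])

```text
time_s: 8.37
tool_pos: [0.5195, 0.1371, 0.1836]
ee_rot: [[0.484, 0.875, 0.001], [0.875, -0.484, 0.0], [0.001, 0.001, -1.0]]
ft_force: [-1.9, -0.6, 8.0]
gripper_width: 0.0168
gripper_force: 79.2
```

Call:
arm_command(plan=[[[0,0,0.1,0],[0,0,0.2,0]]])

```text
time_s: 8.53
tool_pos: [0.5194, 0.137, 0.1816]
ee_rot: [[0.484, 0.875, 0.001], [0.875, -0.484, 0.0], [0.0, 0.001, -1.0]]
ft_force: [-2.2, -0.4, 7.7]
gripper_width: 0.0168
gripper_force: 79.2
```

Call:
arm_command(plan=[[[0,0,0.1,0],[0,0,0.2,0]]])

```text
time_s: 8.7
tool_pos: [0.5195, 0.137, 0.1797]
ee_rot: [[0.484, 0.875, 0.001], [0.875, -0.484, -0.0], [0.0, 0.001, -1.0]]
ft_force: [-2.7, -0.6, 6.8]
gripper_width: 0.017
gripper_force: 79.2
```

Call:
arm_command(plan=[[[0,0,0.1,0],[0,0,0.2,0]]])

```text
time_s: 8.87
tool_pos: [0.5195, 0.137, 0.1777]
ee_rot: [[0.484, 0.875, 0.001], [0.875, -0.484, 0.0], [0.001, 0.001, -1.0]]
ft_force: [-2.1, -0.3, 7.4]
gripper_width: 0.0172
gripper_force: 79.2
```

Call:
arm_command(plan=[[[0,0,0.1,0],[0,0,0.2,0]]])

```text
time_s: 9.03
tool_pos: [0.5195, 0.137, 0.1756]
ee_rot: [[0.484, 0.875, 0.001], [0.875, -0.484, -0.0], [0.0, 0.001, -1.0]]
ft_force: [-1.9, -1.4, 7.4]
gripper_width: 0.017
gripper_force: 79.3
```

Call:
arm_command(plan=[[[0,0,0.1,0],[0,0,0.2,0]]])

```text
time_s: 9.2
tool_pos: [0.5195, 0.1371, 0.1737]
ee_rot: [[0.484, 0.875, 0.001], [0.875, -0.484, 0.0], [0.001, 0.001, -1.0]]
ft_force: [-2.7, -1.2, 8.2]
gripper_width: 0.017
gripper_force: 79.3
```

Call:
arm_command(plan=[[[0,0,0.1,0],[0,0,0.2,0]]])

```text
time_s: 9.37
tool_pos: [0.5195, 0.1372, 0.1719]
ee_rot: [[0.484, 0.875, 0.001], [0.875, -0.484, 0.0], [0.001, 0.001, -1.0]]
ft_force: [-2.8, -0.7, 13.3]
gripper_width: 0.0171
gripper_force: 80.1
```

Call:
arm_command(plan=[[[0,0,0.05,0],[0,0,0.08,0],[0,0,0.08,0]]])

```text
time_s: 9.62
tool_pos: [0.5195, 0.1371, 0.1715]
ee_rot: [[0.484, 0.875, 0.001], [0.875, -0.484, -0.0], [0.001, 0.001, -1.0]]
ft_force: [-2.5, -0.5, 12.3]
gripper_width: 0.0172
gripper_force: 80.1
```

Call:
arm_command(plan=[[[0,0,0.04,0],[0,0,0.08,0],[0,0,0.08,0]]])

```text
time_s: 9.87
tool_pos: [0.5196, 0.1372, 0.1709]
ee_rot: [[0.484, 0.875, 0.002], [0.875, -0.484, -0.0], [0.001, 0.002, -1.0]]
ft_force: [-3.7, -1.3, 15.7]
gripper_width: 0.0174
gripper_force: 80.4
```

Call:
arm_command(plan=[[[0,0,0.04,0],[0,0,0.05,0],[0,0,0.05,0]]])

```text
time_s: 10.12
tool_pos: [0.5196, 0.1372, 0.1706]
ee_rot: [[0.484, 0.875, 0.002], [0.875, -0.484, -0.0], [0.001, 0.002, -1.0]]
ft_force: [-3.7, -1.4, 17.3]
gripper_width: 0.0173
gripper_force: 80.5
```

Call:
arm_command(plan=[[[0,0,0.03,0],[0,0,0.03,0],[0,0,0.03,0],[0,0,0.03,0],[0,0,0.03,0]]])

```text
time_s: 10.53
tool_pos: [0.5196, 0.1372, 0.1704]
ee_rot: [[0.484, 0.875, 0.002], [0.875, -0.484, -0.0], [0.001, 0.002, -1.0]]
ft_force: [-4.0, -1.3, 17.3]
gripper_width: 0.0171
gripper_force: 80.7
```

Call:
arm_command(plan=[[[0,0,0,0],[0,0,0,0],[0,0,0,0],[0,0,0,0],[0,0,0,0]]])

```text
time_s: 10.95
tool_pos: [0.5196, 0.1373, 0.1704]
ee_rot: [[0.484, 0.875, 0.002], [0.875, -0.484, 0.0], [0.001, 0.002, -1.0]]
ft_force: [-3.0, -1.4, 17.9]
gripper_width: 0.0169
gripper_force: 80.7
```

Call:
arm_command(plan=[[[0,0,0,0],[0,0,0,0],[0,0,0,0],[0,0,0,0],[0,0,0,0]]])

```text
time_s: 11.37
tool_pos: [0.5196, 0.1372, 0.1704]
ee_rot: [[0.484, 0.875, 0.002], [0.875, -0.484, 0.0], [0.001, 0.002, -1.0]]
ft_force: [-3.5, -1.6, 16.4]
gripper_width: 0.017
gripper_force: 80.7
```

Held at about 18.5 N for over 1 s. Now drawing the rod straight out.

Call:
arm_command(plan=[[[0,0,-0.3,0],[0,0,-0.9,0],[0,0,-1.8,0],[0,0,-2.8,0],[0,0,-3.8,0]]])

```text
time_s: 11.78
tool_pos: [0.5195, 0.1369, 0.2073]
ee_rot: [[0.484, 0.875, 0.0], [0.875, -0.484, 0.0], [0.0, 0.0, -1.0]]
ft_force: [-0.3, 0.1, -1.8]
gripper_width: 0.0168
gripper_force: 78.2
```

Call:
arm_command(plan=[[[0,0,-1.3,0],[0,0,-2.8,0],[0,0,-4.4,0],[0,0,-6,0],[0,0,-7.2,0]]])

```text
time_s: 12.2
tool_pos: [0.5197, 0.1371, 0.2805]
ee_rot: [[0.484, 0.875, 0.002], [0.875, -0.484, 0.001], [0.002, 0.001, -1.0]]
ft_force: [-0.8, 0.4, -2.4]
gripper_width: 0.0168
gripper_force: 78.2
```

```bash
python3 - <<'E'
from h import *
o=get_obs();print(o['time_s'],o['tool_pos'],o['ft_force'])
X=np.array([.4825,-.1421,o['tool_pos'][2]]);print(np.array(o['ee_rot']).T@(X-o['tool_pos']))
E
```

```text
12.2 [0.51972598 0.13709187 0.28053134] [-0.7766555   0.38992177 -2.41180781]
[-0.2623446   0.10251389 -0.00028872]
```

Call:
arm_command(plan=[[[-1.6,0.6,0,0],[-4.2,1.6,0,0],[-7.2,2.8,0,0],[-10.2,4,0,0],[-13.2,5.2,0,0]]])

```text
time_s: 12.62
tool_pos: [0.5007, -0.005, 0.2793]
ee_rot: [[0.483, 0.876, 0.001], [0.876, -0.483, -0.0], [0.0, 0.001, -1.0]]
ft_force: [0.6, 0.1, -2.5]
gripper_width: 0.017
gripper_force: 78.1
```

Call:
arm_command(plan=[[[-3,1.2,0,0],[-6,2.4,0,0],[-9,3.6,0,0],[-11.5,4.5,0,0],[-13,5.05,0,0]]])

```text
time_s: 13.03
tool_pos: [0.4812, -0.1461, 0.279]
ee_rot: [[0.488, 0.873, -0.0], [0.873, -0.488, -0.002], [-0.002, 0.001, -1.0]]
ft_force: [-0.0, -0.3, -2.3]
gripper_width: 0.0173
gripper_force: 78.1
```

Call:
arm_command(plan=[[[0,0,1,0],[0,0,3,0],[0,0,5,0],[0,0,7,0],[0,0,9,0]]])

```text
time_s: 13.45
tool_pos: [0.4827, -0.1423, 0.1885]
ee_rot: [[0.484, 0.875, 0.002], [0.875, -0.484, -0.0], [0.001, 0.002, -1.0]]
ft_force: [0.2, 0.2, -1.5]
gripper_width: 0.0171
gripper_force: 78.3
```

```bash
python3 - <<'E'
from h import *
o=get_obs();print(o['time_s'],o['tool_pos'],o['ft_force'])
c=cap('wrist','w6');I=c['img'];b=cap('side','s6')['img'];
cv2.imwrite('pics/v6.png',np.hstack([cv2.resize(I[130:230,205:305],(400,400),interpolation=2),cv2.resize(b[140:220,250:330],(400,400),interpolation=2)]))
E
```

```text
13.45 [ 0.4826965  -0.14226257  0.18845053] [ 0.24014123  0.21863303 -1.51704837]
```

View pics/v6.png

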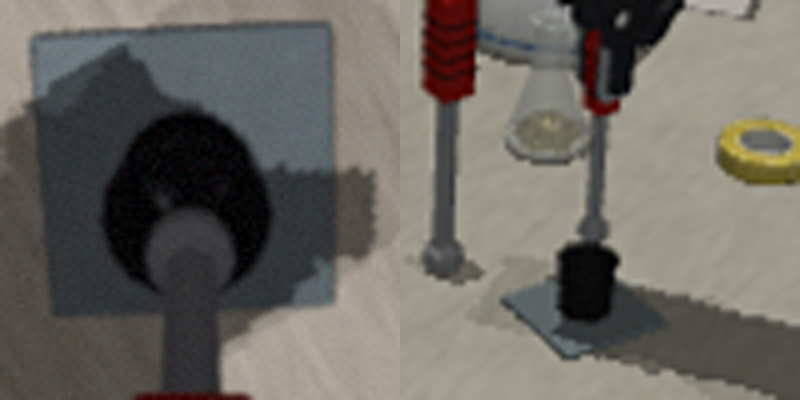

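The foot at crop (190,250) is centred over the cup at (188,205). Lowering.

Call:
arm_command(plan=[[[0,0,1.2,0],[0,0,2.4,0],[0,0,3.6,0],[0,0,4.6,0],[0,0,5.4,0]]])

```text
time_s: 13.97
tool_pos: [0.4832, -0.1422, 0.1352]
ee_rot: [[0.484, 0.875, 0.002], [0.875, -0.484, -0.001], [0.0, 0.002, -1.0]]
ft_force: [-0.9, -0.8, -0.3]
gripper_width: 0.0171
gripper_force: 78.2
```

Call:
arm_command(plan=[[[0,0,0.1,0],[0,0,0.2,0],[0,0,0.25,0],[0,0,0.25,0]]])

```text
time_s: 14.3
tool_pos: [0.4827, -0.1421, 0.1326]
ee_rot: [[0.484, 0.875, 0.001], [0.875, -0.484, -0.0], [0.0, 0.001, -1.0]]
ft_force: [0.1, -0.1, -1.2]
gripper_width: 0.0169
gripper_force: 78.2
```

Call:
arm_command(plan=[[[0,0,0.08,0],[0,0,0.16,0],[0,0,0.19,0],[0,0,0.19,0]]])

```text
time_s: 14.63
tool_pos: [0.4825, -0.1421, 0.1305]
ee_rot: [[0.484, 0.875, 0.001], [0.875, -0.484, -0.0], [0.0, 0.001, -1.0]]
ft_force: [-0.5, -0.2, 4.8]
gripper_width: 0.0172
gripper_force: 79.1
```

Call:
arm_command(plan=[[[0,0,0,0],[0,0,0,0],[0,0,0,0],[0,0,0,0],[0,0,0,0]]], gripper=1)

```text
time_s: 15.05
tool_pos: [0.4822, -0.142, 0.1299]
ee_rot: [[0.484, 0.875, -0.0], [0.875, -0.484, -0.0], [-0.0, -0.0, -1.0]]
ft_force: [-0.2, -0.4, 0.0]
gripper_width: 0.0764
gripper_force: 0.0
```

Call:
arm_command(plan=[[[0,0,0,0],[0,0,-1,0],[0,0,-3,0],[0,0,-6,0],[0,0,-9,0]]])

```text
time_s: 15.47
tool_pos: [0.4815, -0.1418, 0.2205]
ee_rot: [[0.483, 0.875, -0.002], [0.875, -0.483, 0.001], [-0.001, -0.002, -1.0]]
ft_force: [0.9, -1.3, 1.2]
gripper_width: 0.0854
gripper_force: 0.0
```

Call:
arm_command(plan=[[[0,0,-2,0],[0,0,-4,0],[0,0,-6,0],[0,0,-7,0],[0,0,-7,0]]])

```text
time_s: 15.88
tool_pos: [0.4836, -0.1422, 0.2922]
ee_rot: [[0.484, 0.875, 0.005], [0.875, -0.484, -0.001], [0.001, 0.005, -1.0]]
ft_force: [-0.2, 0.0, -0.4]
gripper_width: 0.0855
gripper_force: 0.0
```

```bash
python3 - <<'E'
from h import *
o=get_obs();print(o['time_s'],o['tool_pos'],o['ft_force'],o['gripper_width'])
I=cap('top','t7')['img'];b=cap('side','s7')['img']
cv2.imwrite('pics/v7.png',np.hstack([cv2.resize(I[140:260,190:310],(400,400),interpolation=2),cv2.resize(b[130:260,200:330],(400,400),interpolation=2)]))
E
```

```text
15.8833 [ 0.4835625  -0.14217293  0.29220393] [-0.22262096  0.04768104 -0.39483758] 0.08546105295361277
```

View pics/v7.png

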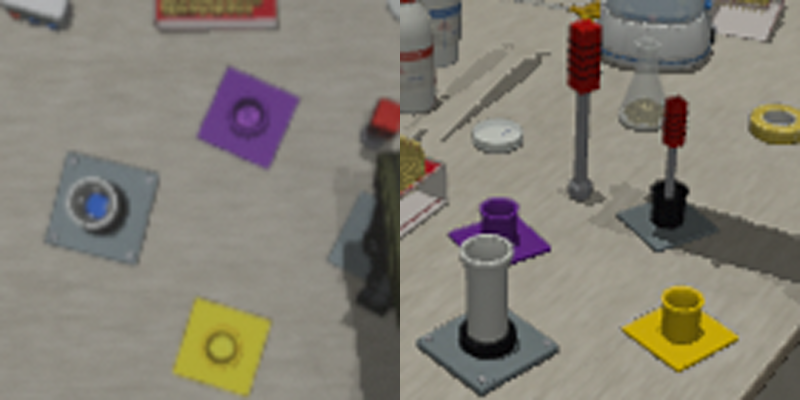

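The rod stands upright in its black holder at side crop (670,150). The blue plug sits deep in the column at top crop (97,205), and everything else is unmoved.

```bash
python3 -c "
from plant import ticket
print(ticket.sign_off())"
```

```text
the job is handed in; nothing more can be done
None
```

The plugs are packed down onto the bed and held at about 18.5 N for over a second (highest reading about 19 N), the rod is back standing in its holder, the other items looked unmoved in the last pictures, and the job is handed in.

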